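# Draw the bolt of a plate carrier while holding its safety catch

## Robot

A 6-joint arm with a two-finger parallel gripper is mounted at the origin on a cart in front of the work surface, level with it; the furniture and walls round the work are solid. World frame = base frame: x ahead of the robot, y to its left, z up, the work surface at z = 0. Lengths are in m, angles in rad, forces in N, time in s.
With the tool pointing down it reaches from about 0.425 to 0.95 m from the base axis. Payload 3.5 kg.
Tool frame: the origin (TCP) lies midway between the tips of the shut fingers; the grasp point (between the pads) lies 19 mm behind it; z points along the fingers, x is the direction in which the jaws open and shut, and the axes are right-handed (so a half turn about z gives the same grasp; the last joint's range is limited). The gripper opens to 85 mm and grips with 20 to 120 N. Pads are 22 mm wide; open, the fingers measure 114 mm over their backs; the gripper's body (76 mm by 85 mm) begins 54 mm behind the grasp point. The pads swing forward as they close: fully open they stand 13 mm farther back than shut.
Start: joints at [-0.15, 0.286, 1.577, -0, 1.279, -0.15], TCP at [0.675, 0, 0.207] pointing down, gripper open.
Joint ranges: [-2.77, 2.77], [-0.9, 2.22], [0.21, 2.48], [-1.53, 4.67], [0.24, 2.81], [-2.84, 2.84]. Speed limits (rad/s): [2.79, 2.79, 3.14, 3.14, 3.14, 3.14].

## Interface

Orientations are given as a unit quaternion [x, y, z, w].
In Python, from bench import get_state, snapshot, robot gives the robot as it stands.
- The arm moves only by the tool play_rows, never from a script. Its argument "steps" is a list that holds one entry, the list of rows, each a list of 4 numbers: the shift along the tool's x, y, z in cm, then the turn about the tool's z in rad. A call has 1 to 12 rows; each row is the pose to reach, as a shift and turn from the pose measured when the call began, along the tool's axes at that moment; what a row does not reach only later rows make up. A row lasts 1/8 s, in which the tool goes at most 62.5 mm and 10.7 degrees, less where a joint would pass 70% of its speed; a pose out of reach is approached as far as the arm can. A call with a gripper value outside its range is refused whole. "jaw" is the opening, from 0 (shut) to 1 (fully open), set as the call begins (left out, the last holds). The fingers move at their own pace and stop on an object; "force" is the grip in N (left out, the last holds). Time passes only in rows, so rows that repeat a pose let the fingers close. It gives the time, the measured TCP pose, the force and the opening at its end, in the units of the state.
- get_state(): the state, without advancing time (a new reading comes with each control period).
- snapshot(name): name is "scene" or "side" or "wrist"; returns a dict with "frame" (384x512x3 uint8, red, green, blue), "mtx" (3x3 intrinsics, pixels), "D" ([k1, k2, p1, p2, k3] as OpenCV has them; the pictures are not rectified), "rvec" (rotation vector, rad) and "tvec" (3), from world to camera coordinates, as OpenCV has them. Camera axes: x right, y down, z forward; pixel columns grow to the right and rows downward; lengths in m; the calibration is good to about 2 mm. A picture is of the moment at which its call begins. There is no depth.
- robot.finish_job(): hands the job in, once; it reports no verdict.
The state is a dict: "t": time; "q": joint angles; "qvel": joint speeds; "tau": joint torques, N m; "tcp_pos": TCP position; "ee_rot": TCP orientation; "force": force on the tool from outside, world axes, zero at the start; "torque": the same for the moment, N m; "width": opening from 0.0 (shut) to 1.0 (fully open).
Only numpy, scipy, OpenCV 4.12 (cv2) and the standard library are available. Lean on these libraries where they do the work, as an engineer would, in place of code of your own. Each camera call takes 0.05 s, during which the arm holds its last target.

## Task

Unlock the well plate in its carrier: press the sprung safety bar all the way down with one fingertip and keep it down while the other fingertip pushes the bolt's upright thumb plate away from the well plate, until the bolt is fully back. Then let go, so that the safety bar springs up again. The well plate stays lying in its carrier, and the bottle, beaker, dish and little tube stay where they stand.

Things in the scene. Friction and masses are not known exactly. Their poses are not given: they have to be found in the camera images.
- dock: Plate carrier, fixed to the bench: aluminium base 160 (x) x 260 (y) x 10 mm high. Origin: centre of its underside. z up. The well plate lies at the +y end; the lock is on the -y half, with the safety bar at x = -30 mm and the bolt, parallel to it, at x = +30 mm. The bolt opens toward -y of this frame. Highest fixed part (bolt staples, spring housing): 39 mm above the bench, so a fingertip 46 mm up clears all but the thumb plate.
- catch_top (a point): Centre of the top face of the safety bar (dark steel, fine cross grooves), a flat bar 26 mm (dock x) x 84 mm (dock y), from -50 to +34 mm in dock y. Its top is 54 mm above the bench when up and 46 mm when fully down. It moves straight down anywhere it is pressed: 4 N starts it, 9 N takes it to its bottom stop, and it springs up when let go. A fingertip may glide along it.
- thumb_top (a point): Centre of the top edge of the bolt's upright thumb plate (plain steel), 28 mm (dock x) x 12 mm (dock y); it stands on the bolt from 34 to 70 mm above the bench. Locked, it is at (30, -10) mm of the dock; it travels 30 mm toward dock -y. The side to push is its +y face. Centre lines of safety bar and thumb plate are 60 mm apart in dock x.
- catch_bar (a joint): Depth of the safety bar: 0 = up, 0.008 m = fully down. A pawl on it blocks the ratchet teeth under the bolt; they are clear of it when it is more than 7 mm down.
- bolt_bar (a joint): Travel of the bolt: 0 = locked (tip 16 mm over the well plate), 0.030 m = fully back at its stop. It moves stiffly (about 2 N) and stays where it is left. The pawl stops it at about 0.0015, 0.010 and 0.0185 m when the safety bar is up; beyond 0.025 m the bar springs up freely.
- plate_centre (a point): Centre, half-way up, of the loose well plate (128 x 86 x 14 mm) lying in the carrier, its long side along dock x; its top is 24 mm above the bench, under the bolt's tip.
- reagent_b: Brown bottle, 52 mm wide, 104 mm high, standing loose behind the carrier. Origin: centre of its underside.
- beaker: Clear beaker, 54 mm wide, 70 mm high, standing loose behind the carrier. Origin: centre of its underside.
- petri_a: Round dish, 90 mm wide, 14 mm high, loose in front of the carrier. Origin: centre of its underside.
- microtube_1: Small capped tube, 42 mm long, 13 mm high, lying loose in front of the carrier. Origin: centre of its underside.
Mind the look-alikes: they are no part of the job. Leave any blue or brown look-alike of the part that bears plate_centre alone.

How it is judged:
On the way, in this order (a step that is already met when the one before it is completed fails the run):
1. a finger holds the safety bar fully down with the bolt still locked (value of joint catch_bar above 0.0065 m and value of joint bolt_bar below 0.003 m and contact force between the fingers and catch_bar above 1 N), for 0.1 s.
2. with the bar still held down, the bolt is pushed fully back by the fingers (value of joint catch_bar above 0.006 m and value of joint bolt_bar above 0.026 m and contact force between the fingers and catch_bar above 1 N), for 0.05 s.
At the end, for the whole second after the job is handed in: The bolt is fully back (at least 26 of its 30 mm), the safety bar is up again (less than 2 mm down), the well plate lies flat in its carrier within 10 mm of its first place, and the bottle, beaker, dish and tube are within 30 mm of where they stood (value of joint bolt_bar above 0.026 m and value of joint catch_bar below 0.002 m and z of plate_centre in the frame of dock below 0.02 m and angle between plate_centre's own z axis and vertical below 0.06 rad and distance of plate_centre from where it was at the start of the episode below 0.01 m and distance of each of reagent_b, beaker, petri_a, microtube_1 from where it was at the start of the episode below 0.03 m); the robot touches nothing.
It fails at once if the safety bar is let up while the bolt is on its way (value of joint catch_bar below 0.003 m and value of joint bolt_bar between 0.004 and 0.024 m).
It fails at once if the well plate is lifted or shoved out of its carrier (z of plate_centre in the frame of dock above 0.025 m or distance of plate_centre from where it was at the start of the episode above 0.015 m).
It fails at once if a bystander is lifted, knocked over or pushed away (distance of any of reagent_b, beaker, petri_a, microtube_1 from where it was at the start of the episode above 0.03 m or height (world z) of any of reagent_b, beaker, petri_a, microtube_1 above 0.015 m or angle between any of reagent_b, beaker's own z axis and vertical above 0.5 rad).
It also fails if it takes over 43 s, if anything falls off the work surface, if the arm or the gripper's body presses on something with over 40 N, if the wrist force passes 120 N, or if a joint passes its speed limit or range.

## Working session

There is one attempt and no reset: what is moved stays moved. The work goes in short steps, Python scripts to look and compute and a tool call to move; the robot and the scene stay as the last step left them, time stands still between calls to the robot, and variables do not carry over. Pictures are saved under pics/ and viewed, and the job is handed in when it is done.

Besides the shell and the picture viewer there is one more tool, called after "Call:" as a command line: name --argument value ..., lists and objects as JSON in quotes. play_rows: Moves the arm, as the interface text tells. Its arguments: {"type":"object","properties":{"steps":{"type":"array","items":{"type":"array","items":{"type":"array","items":{"type":"number"}}}},"jaw":{"type":"number"},"force":{"type":"number"}},"required":["steps"]}

```bash
mkdir -p pics; ls; cat > h.py <<'E'
import numpy as np, cv2
from bench import get_state, snapshot, robot
def snap(n,f):
    s=snapshot(n); cv2.imwrite('pics/'+f,cv2.cvtColor(s['frame'],cv2.COLOR_RGB2BGR)); 
    np.savez('pics/'+f[:-4]+'.npz',**{k:np.array(v) for k,v in s.items()}); return s
def ray(s,u,v):
    R=cv2.Rodrigues(np.array(s['rvec'],float))[0]; t=np.array(s['tvec'],float).ravel()
    p=cv2.undistortPoints(np.array([[[u,v]]],float),np.array(s['mtx']),np.array(s['D'],float))[0,0]
    d=R.T@np.array([p[0],p[1],1]); return -R.T@t,d/np.linalg.norm(d)
def onz(s,u,v,z):
    o,d=ray(s,u,v); return o+d*(z-o[2])/d[2]
def proj(s,P):
    return cv2.projectPoints(np.array(P,float).reshape(-1,3),np.array(s['rvec'],float),np.array(s['tvec'],float),np.array(s['mtx']),np.array(s['D'],float))[0][:,0]
E
python3 - <<'E'
from h import *
for n in ['scene','side','wrist']: 
    s=snap(n,n+'0.png'); print(n,ray(s,256,192))
print(get_state())
E
```

```text
pics
scene (array([ 0.20984917, -0.56118028,  0.53941129]), array([ 0.47410684,  0.6972609 , -0.53763366]))
side (array([0.22523231, 0.60225497, 0.6222038 ]), array([ 0.44171665, -0.62258196, -0.64597067]))
wrist (array([0.67439769, 0.07622257, 0.37313007]), array([-0.00862273, -0.31141358, -0.95023535]))
{'t': 0.15, 'q': array([-1.50007542e-01,  2.86984331e-01,  1.57785496e+00,  2.43845545e-05,
        1.27863534e+00, -1.50001222e-01]), 'qvel': array([ 2.50470739e-04, -3.46313790e-03, -4.22126288e-03,  4.38245145e-04,
       -6.72972174e-05, -1.12824722e-03]), 'tau': array([ 7.91554030e-04, -4.06602967e+01, -2.93140125e+01, -8.94972595e-05,
        3.96185191e-03, -2.97825103e-06]), 'tcp_pos': array([6.74429914e-01, 1.17134781e-04, 2.05642505e-01]), 'ee_rot': array([ 9.99999557e-01, -6.68292840e-06, -9.28678600e-04, -1.52165073e-04]), 'force': array([0.03650381, 0.90319   , 0.13809358]), 'torque': array([ 0.01277116, -0.02153315, -0.0289932 ]), 'width': 0.9981308383270696}
```

View pics/scene0.png

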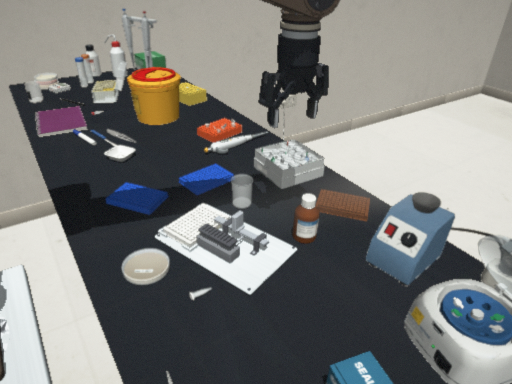

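View pics/side0.png

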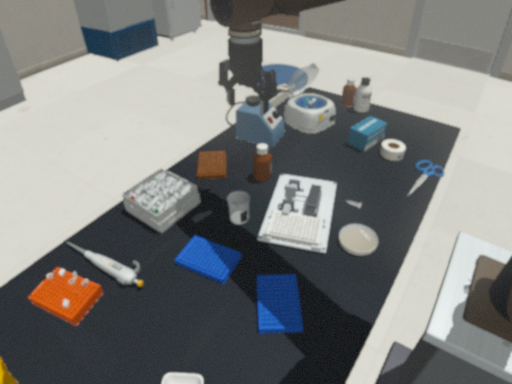

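View pics/wrist0.png

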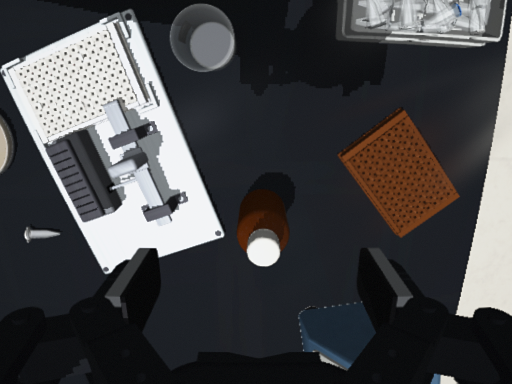

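```bash
python3 - <<'E'
from h import *
def big(f,x0,x1,y0,y1,k):
    im=cv2.imread('pics/'+f)[y0:y1,x0:x1]; cv2.imwrite('pics/c_'+f,cv2.resize(im,None,fx=k,fy=k,interpolation=cv2.INTER_CUBIC))
big('wrist0.png',0,240,0,280,2); big('scene0.png',150,310,190,300,5); big('side0.png',250,350,160,260,5)
s=dict(np.load('pics/wrist0.npz'))
c=[onz(s,u,v,.01) for u,v in [(3,68),(130,10),(223,235),(105,272)]]
for i in range(4): print(c[i],np.linalg.norm(c[i]-c[(i+1)%4]))
E
```

```text
[0.40388021 0.09455195 0.01      ] 0.15233587037263066
[0.54757852 0.14511888 0.01      ] 0.2550284882847201
[ 0.6327425  -0.09526962  0.01      ] 0.15587800282653605
[ 0.48548335 -0.14638415  0.01      ] 0.25438018189988415
```

View pics/c_wrist0.png

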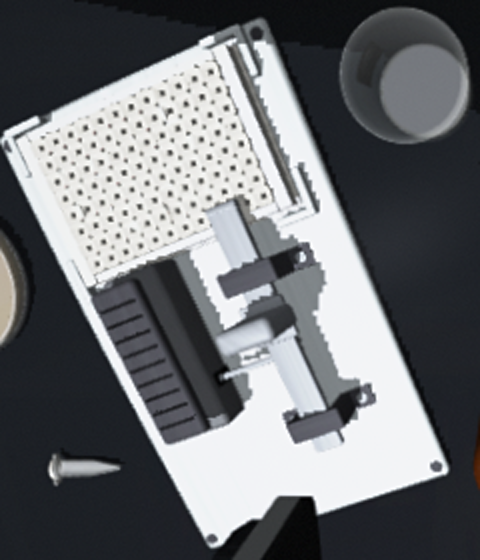

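View pics/c_scene0.png

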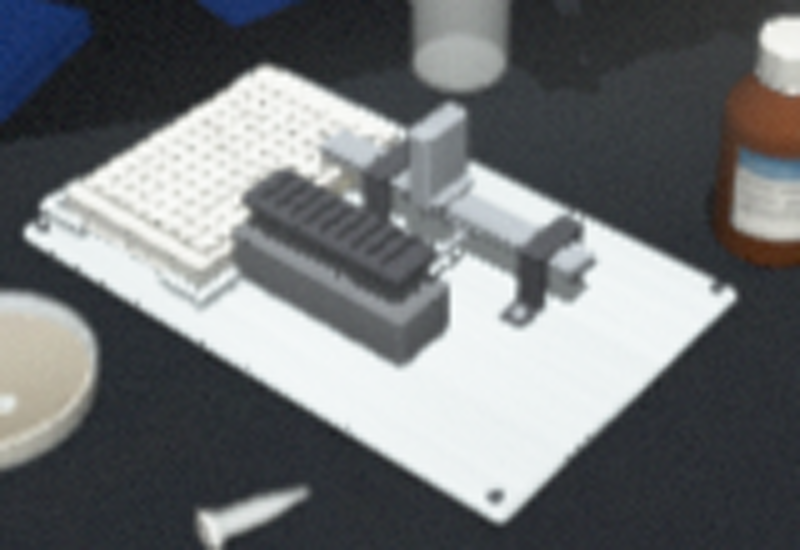

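View pics/c_side0.png

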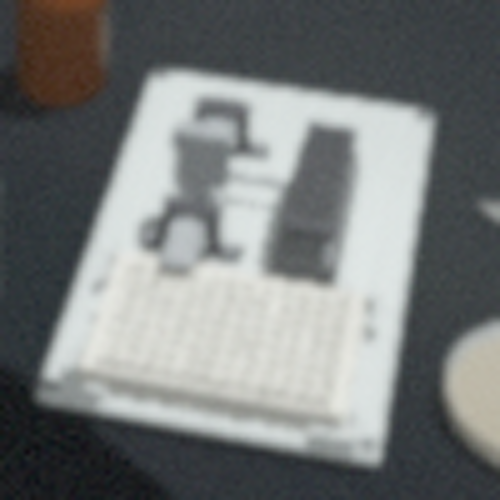

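```bash
cat > fit.py <<'E'
from h import *
s=dict(np.load('pics/wrist0.npz'))
im=s['frame'].astype(int)
# white base mask
m=((im.min(2)>150)).astype(np.uint8); m[:, 235:]=0
n,l,st,_=cv2.connectedComponentsWithStats(cv2.morphologyEx(m,cv2.MORPH_CLOSE,np.ones((5,5))))
k=1+st[1:,4].argmax(); cnt=max(cv2.findContours((l==k).astype(np.uint8),0,1)[0],key=cv2.contourArea)[:,0].astype(float)
P=np.array([onz(s,u,v,.01)[:2] for u,v in cnt]).astype(np.float32)
r=cv2.minAreaRect(P*1000); print('rect',r)
c=np.array([[.40388,.09455],[.54758,.14512],[.63274,-.09527],[.48548,-.14638]])
d=(c[0]+c[1]-c[2]-c[3]); print('corner centre',c.mean(0),'yaw',np.arctan2(-d[0],d[1]))
# dark bar top: rays on z=.054 ; thumb
for nme,u,v,z in [('bottle',265,246,.104),('beaker',203,38,.07),('tube',42,234,.006)]: print(nme,onz(s,u,v,z))
E
python3 fit.py
python3 - <<'E'
from h import *
C=np.array([.5174,-.0005]);a=.336
R=np.array([[np.cos(a),-np.sin(a)],[np.sin(a),np.cos(a)]])
def W(x,y,z): return [*(C+R@np.array([x,y])/1000),z/1000]
bar=[W(-43,-50,54),W(-17,-50,54),W(-17,34,54),W(-43,34,54)]
th=[W(16,-16,70),W(44,-16,70),W(44,-4,70),W(16,-4,70)]
base=[W(-80,-130,10),W(80,-130,10),W(80,130,10),W(-80,130,10)]
for n in ['wrist','scene','side']:
    s=dict(np.load(f'pics/{n}0.npz')); k=3
    im=cv2.resize(cv2.cvtColor(s['frame'],cv2.COLOR_RGB2BGR),None,fx=k,fy=k,interpolation=cv2.INTER_CUBIC)
    for P,c in [(bar,(0,0,255)),(th,(0,255,0)),(base,(255,0,255))]:
        cv2.polylines(im,[np.int32((proj(s,P)+.5)*k-.5)],True,c,1)
    q=(proj(s,[W(0,-10,30)])[0]*k).astype(int); x0=max(0,q[0]-260);y0=max(0,q[1]-280)
    cv2.imwrite(f'pics/o_{n}.png',im[y0:y0+580,x0:x0+560])
E
```

```text
rect ((516.0956420898438, -0.2517547607421875), (158.84677124023438, 259.95751953125), 19.51546859741211)
corner centre [ 5.1742e-01 -4.9500e-04] yaw 0.3335211441802411
bottle [ 0.67966575 -0.06129626  0.104     ]
beaker [0.62807883 0.11066498 0.07      ]
tube [ 0.41114621 -0.09814138  0.006     ]
```

View pics/o_wrist.png

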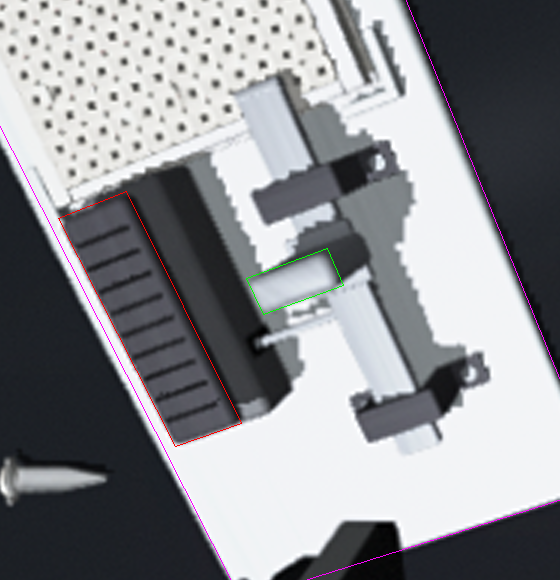

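View pics/o_scene.png

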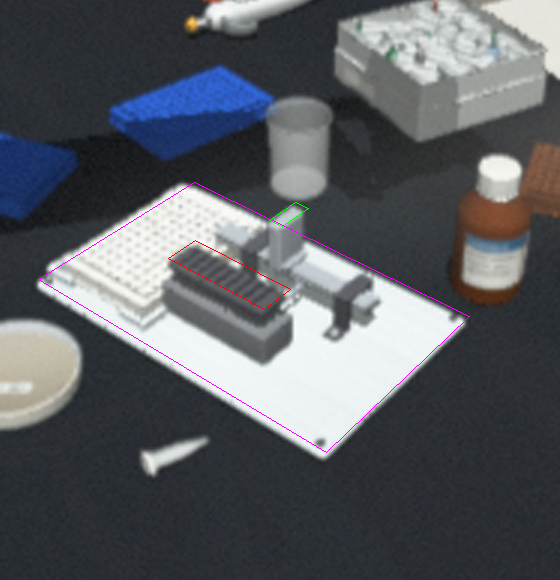

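The real parts: white well plate in the carrier at wrist pixel (75,85), grooved dark safety bar at (85,175), light thumb plate at (127,165). The look-alikes are the brown block at wrist (400,170) and the two blue plates at scene (137,198) and (207,178). The carrier measured 159 x 260 mm and the overlays match, so I move above it.

Call:
play_rows --steps '[[[-5.4,-0.4,0,-0.11],[-10.8,-0.9,0,-0.22],[-16.3,-1.4,0,-0.337],[-16.3,-1.4,5,-0.337],[-16.3,-1.4,9.5,-0.337],[-16.3,-1.4,9.5,-0.337],[-16.3,-1.4,9.5,-0.337],[-16.3,-1.4,9.5,-0.337]]]' --jaw 0.55 --force 60

```text
t: 1.15
tcp_pos: [0.5132, 0.0138, 0.1134]
ee_rot: [0.986, 0.168, 0.001, 0.0]
force: [-0.4, -0.6, -0.0]
width: 0.552
```

```bash
python3 - <<'E'
from h import *
st=get_state();print(st['t'],st['tcp_pos'],st['ee_rot'],st['width'],st['force'])
for n in ['scene','side','wrist']:
    s=snap(n,n+'1.png'); k=4; q=proj(s,[[.5168,0,.05]])[0].astype(int)
    if n=='wrist': continue
    im=cv2.imread(f'pics/{n}1.png')[max(0,q[1]-70):q[1]+60,q[0]-85:q[0]+85]
    cv2.imwrite(f'pics/c_{n}1.png',cv2.resize(im,None,fx=k,fy=k,interpolation=cv2.INTER_CUBIC))
E
```

```text
1.15 [0.51316508 0.01380454 0.11335819] [9.85838464e-01 1.67693579e-01 1.10548709e-03 4.05400496e-04] 0.5516756071112616 [-0.41790264 -0.6463513  -0.01337148]
```

View pics/c_scene1.png

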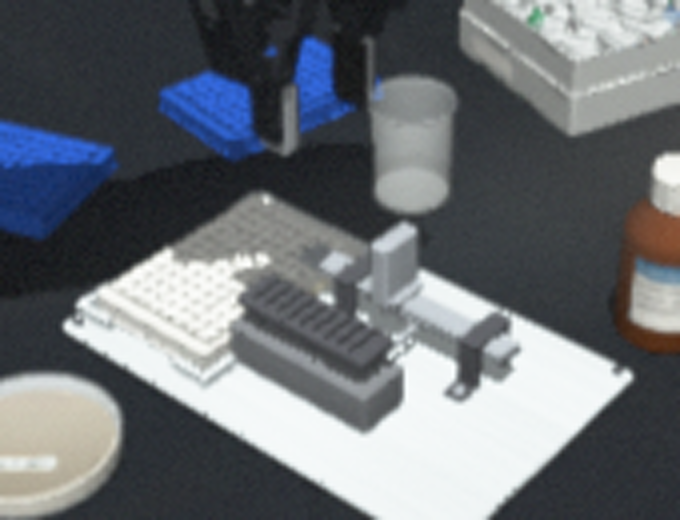

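View pics/c_side1.png

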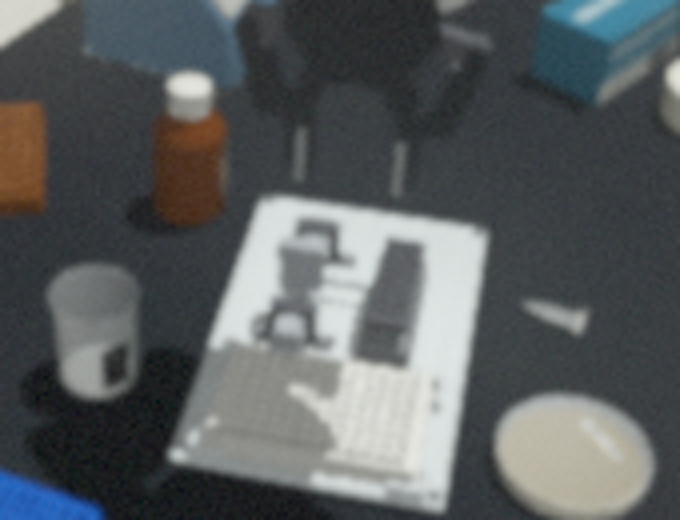

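View pics/wrist1.png

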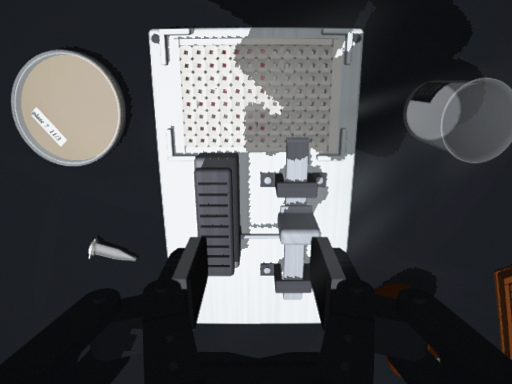

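```bash
cat > ov.py <<'E'
from h import *
import sys
n=sys.argv[1]; C=np.array([.5168,-.0004]);a=.337
R=np.array([[np.cos(a),-np.sin(a)],[np.sin(a),np.cos(a)]])
def W(x,y,z): return [*(C+R@np.array([x,y])/1000),z/1000]
bar=[W(-43,-50,54),W(-17,-50,54),W(-17,34,54),W(-43,34,54)]
th=[W(16,-16,70),W(44,-16,70),W(44,-4,70),W(16,-4,70)]
base=[W(-80,-130,10),W(80,-130,10),W(80,130,10),W(-80,130,10)]
st=get_state(); p=(R.T@(st['tcp_pos'][:2]-C))*1000
print('tcp dock mm',p,'z',st['tcp_pos'][2]*1000)
s=dict(np.load(f'pics/{n}.npz')); k=3
im=cv2.resize(cv2.cvtColor(s['frame'],cv2.COLOR_RGB2BGR),None,fx=k,fy=k,interpolation=cv2.INTER_CUBIC)
for P,c in [(bar,(0,0,255)),(th,(0,255,0)),(base,(255,0,255))]:
    cv2.polylines(im,[np.int32((proj(s,P)+.5)*k-.5)],True,c,1)
q=(proj(s,[W(0,-10,50)])[0]*k).astype(int); x0=max(0,q[0]-300);y0=max(0,q[1]-300)
cv2.imwrite(f'pics/o_{n}.png',im[y0:y0+590,x0:x0+600])
E
python3 ov.py wrist1
```

```text
tcp dock mm [ 0.56808401 15.02205592] z 112.4398720216052
```

View pics/o_wrist1.png

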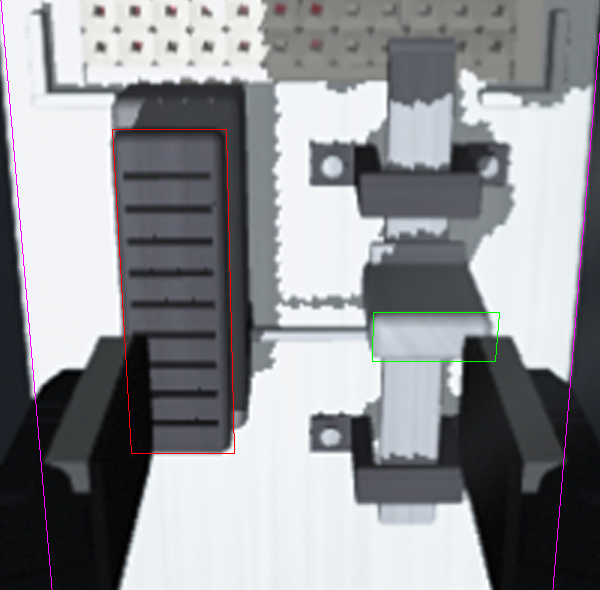

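Call:
play_rows --steps '[[[-0.1,0,3,0],[-0.1,0,5.3,0],[-0.1,0,5.3,0],[-0.1,0,5.3,0],[-0.1,0,5.3,0]]]'

```text
t: 1.92
tcp_pos: [0.5126, 0.0134, 0.061]
ee_rot: [0.986, 0.168, 0.002, 0.001]
force: [0.0, 0.6, -0.6]
width: 0.551
```

```bash
python3 - <<'E'
from h import *
for n in ['scene','side','wrist']:
    s=snap(n,n+'2.png'); k=4; q=proj(s,[[.5168,0,.05]])[0].astype(int)
    if n=='wrist': continue
    im=cv2.imread(f'pics/{n}2.png')[max(0,q[1]-70):q[1]+60,q[0]-85:q[0]+85]
    cv2.imwrite(f'pics/c_{n}2.png',cv2.resize(im,None,fx=k,fy=k,interpolation=cv2.INTER_CUBIC))
E
python3 ov.py wrist2
```

```text
tcp dock mm [ 0.15789272 14.715087  ] z 60.33928938976495
```

View pics/o_wrist2.png

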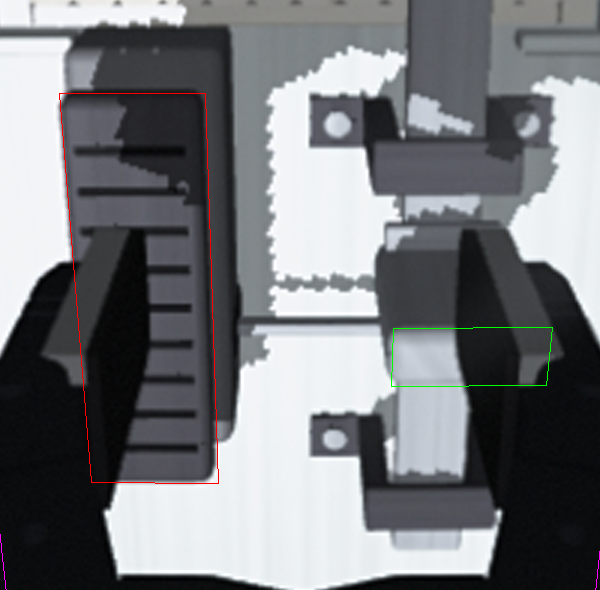

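View pics/c_scene2.png

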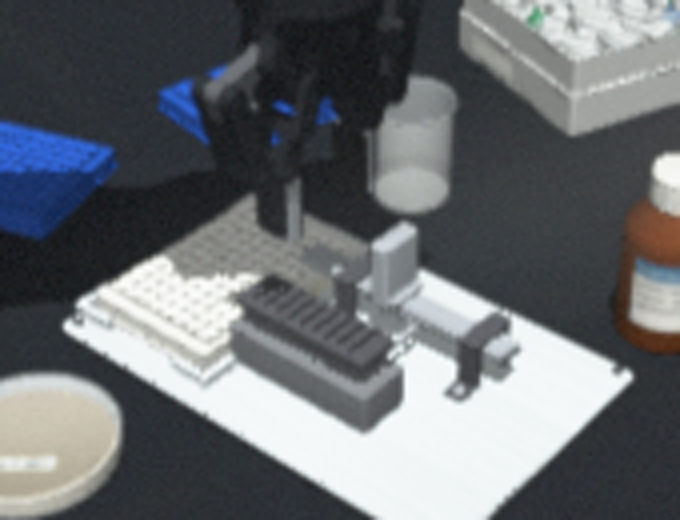

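View pics/c_side2.png

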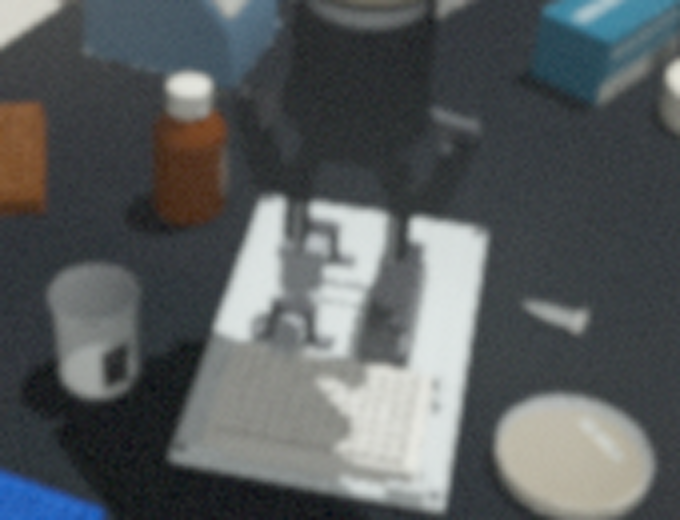

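```bash
python3 - <<'E'
from h import *
C=np.array([.5168,-.0004]);a=.337
R=np.array([[np.cos(a),-np.sin(a)],[np.sin(a),np.cos(a)]])
def W(x,y,z): return [*(C+R@np.array([x,y])/1000),z/1000]
T=14.7
for n in ['scene','wrist']:
    s=dict(np.load(f'pics/{n}2.npz'))
    q=proj(s,[[.5168,0,.05]])[0].astype(int); off=np.array([q[0]-85,max(0,q[1]-70)]);k=4
    if n=='wrist':
        k=3; qq=(proj(s,[W(0,-10,50)])[0]*3).astype(int); off=np.array([max(0,qq[0]-300),max(0,qq[1]-300)])/3
    for z in (60,66,73):
        P=[W(x,T+dy,z) for x in(-38,-23,23,38) for dy in(11,-11)]
        print(n,z,((proj(s,P)-off)*k).round().tolist())
im=cv2.imread('pics/scene2.png');
q=proj(dict(np.load('pics/scene2.npz')),[[.5168,0,.06]])[0].astype(int)
c=cv2.resize(im[q[1]-50:q[1]+30,q[0]-45:q[0]+45],None,fx=7,fy=7,interpolation=cv2.INTER_CUBIC)
cv2.imwrite('pics/d.png',np.clip(c.astype(float)*2.2,0,255))
E
```

```text
scene 60 [[254.0, 282.0], [287.0, 300.0], [275.0, 268.0], [307.0, 285.0], [335.0, 228.0], [367.0, 243.0], [354.0, 215.0], [386.0, 230.0]]
scene 66 [[254.0, 273.0], [286.0, 290.0], [275.0, 259.0], [307.0, 276.0], [335.0, 218.0], [367.0, 234.0], [354.0, 206.0], [386.0, 221.0]]
scene 73 [[253.0, 261.0], [286.0, 279.0], [274.0, 248.0], [306.0, 264.0], [335.0, 207.0], [367.0, 223.0], [354.0, 195.0], [386.0, 210.0]]
wrist 60 [[83.0, 148.0], [91.0, 261.0], [169.0, 148.0], [174.0, 261.0], [432.0, 148.0], [427.0, 261.0], [517.0, 148.0], [509.0, 261.0]]
wrist 66 [[76.0, 161.0], [85.0, 277.0], [164.0, 161.0], [170.0, 277.0], [436.0, 161.0], [431.0, 277.0], [524.0, 161.0], [516.0, 276.0]]
wrist 73 [[67.0, 177.0], [77.0, 297.0], [159.0, 177.0], [165.0, 297.0], [442.0, 177.0], [436.0, 297.0], [533.0, 177.0], [524.0, 296.0]][ WARN:0@0.591] global loadsave.cpp:1063 imwrite_ Unsupported depth image for selected encoder is fallbacked to CV_8U.
```

View pics/d.png

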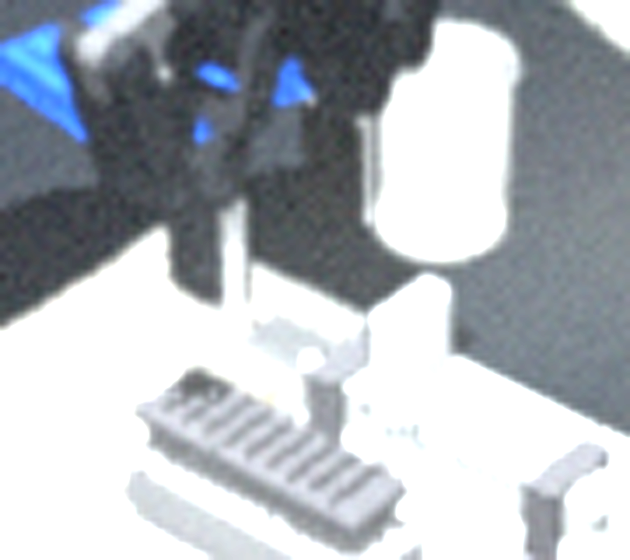

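```bash
python3 - <<'E'
from h import *
im=cv2.imread('pics/wrist2.png'); c=cv2.resize(im[170:384,60:440],None,fx=2.1,fy=2.1,interpolation=cv2.INTER_CUBIC)
cv2.imwrite('pics/e.png',np.clip(c.astype(float)*2.5,0,255).astype(np.uint8))
im=cv2.imread('pics/side2.png'); q=proj(dict(np.load('pics/side2.npz')),[[.5168,0,.07]])[0].astype(int)
c=cv2.resize(im[q[1]-50:q[1]+35,q[0]-50:q[0]+50],None,fx=6,fy=6,interpolation=cv2.INTER_CUBIC)
cv2.imwrite('pics/f.png',np.clip(c.astype(float)*2.2,0,255).astype(np.uint8)); print(q)
q=proj(dict(np.load('pics/scene2.npz')),[[.5168,0,.06]])[0].astype(int);print(q)
s=dict(np.load('pics/wrist2.npz'));print(ray(s,256,192))
E
```

```text
[301 189]
[224 221]
(array([0.48632016, 0.08546536, 0.22811184]), array([ 0.09977052, -0.2969417 , -0.94966914]))
```

View pics/e.png

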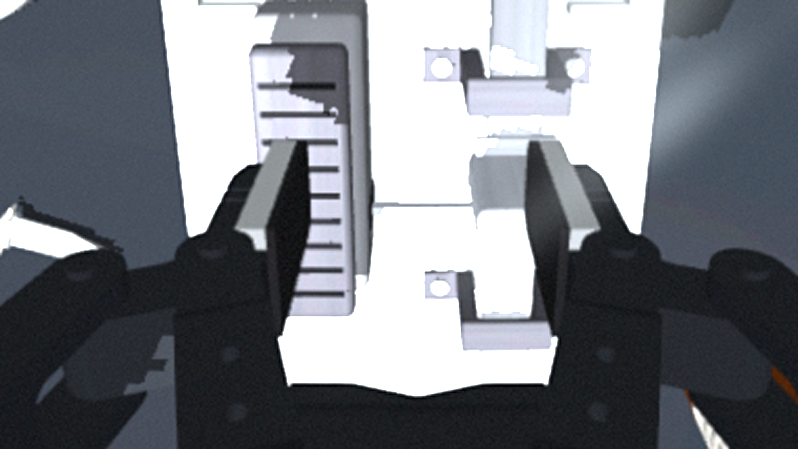

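View pics/f.png

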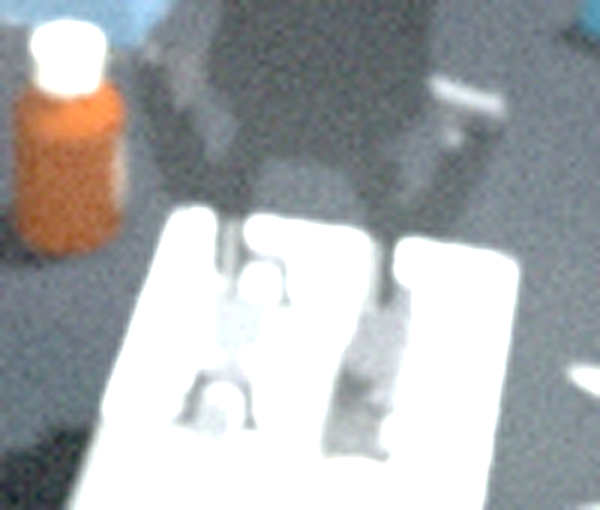

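```bash
python3 - <<'E'
from h import *
C=np.array([.5168,-.0004]);a=.337
R=np.array([[np.cos(a),-np.sin(a)],[np.sin(a),np.cos(a)]])
S={n:dict(np.load(f'pics/{n}2.npz')) for n in('wrist','side','scene')}
def tri(l):
    A=np.zeros((3,3));b=np.zeros(3);
    for n,u,v in l:
        o,d=ray(S[n],u,v);M=np.eye(3)-np.outer(d,d);A+=M;b+=M@o
    p=np.linalg.solve(A,b)
    print('dock',R.T@(p[:2]-C)*1000,'z',p[2]*1000,'res',[np.linalg.norm(np.cross(p-ray(S[n],u,v)[0],ray(S[n],u,v)[1]))*1e3 for n,u,v in l])
tri([('wrist',200,237),('side',315.2,189.5)])
tri([('wrist',317,237),('side',289.3,184.3)])
tri([('scene',212.6,219.3),('side',315.2,189.5)])
tri([('wrist',200,237),('scene',211,218)])
E
```

```text
dock [-30.36728098  23.12734349] z 92.0090071270059 res [np.float64(5.2040838184945), np.float64(5.204083818494472)]
dock [24.22977632 31.62437636] z 104.87483993281568 res [np.float64(1.0334856762416416), np.float64(1.0334856762416424)]
dock [-32.53198221   4.50427021] z 81.05407571350763 res [np.float64(1.7763985946005294), np.float64(1.7763985946005374)]
dock [-26.48952423  16.08465473] z 75.96129980719533 res [np.float64(2.532946883661697), np.float64(2.532946883661707)]
```

Call:
play_rows --steps '[[[0,0,0.5,0],[0,0,1.0,0],[0,0,1.0,0]]]'

```text
t: 2.45
tcp_pos: [0.5114, 0.0136, 0.0495]
ee_rot: [0.986, 0.168, 0.0, 0.0]
force: [1.4, 0.0, -0.7]
width: 0.551
```

```bash
cat > look.py <<'E'
from h import *
import sys
t=sys.argv[1]
outs=[]
for n,P in [('scene',[.5168,0,.06]),('side',[.5168,0,.06])]:
    s=snap(n,n+t+'.png'); q=proj(s,[P])[0].astype(int)
    im=cv2.imread(f'pics/{n}{t}.png')[q[1]-50:q[1]+40,q[0]-40:q[0]+40]
    outs.append(np.clip(cv2.resize(im,None,fx=5,fy=5,interpolation=cv2.INTER_CUBIC).astype(float)*1.5,0,255).astype(np.uint8))
cv2.imwrite(f'pics/l{t}.png',np.hstack(outs))
snap('wrist',f'wrist{t}.png'); st=get_state(); print(st['force'],st['torque'],st['t'])
E
python3 look.py 3; python3 ov.py wrist3
```

```text
[-0.6167825   0.31070427 -0.84737066] [ 0.0046306   0.01152979 -0.0466723 ] 2.6
tcp dock mm [ 0.14986287 14.74277384] z 50.21171873318728
```

View pics/l3.png

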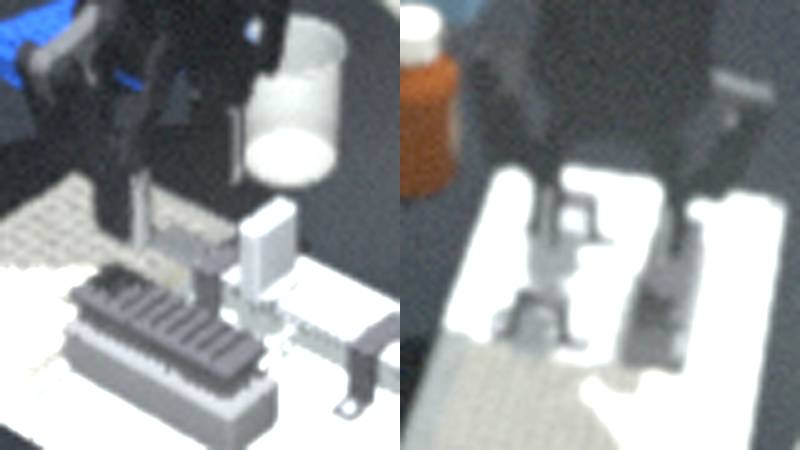

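View pics/o_wrist3.png

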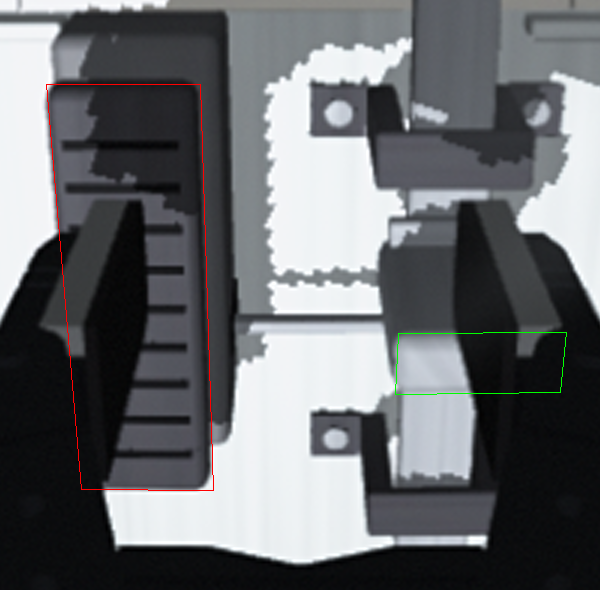

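Call:
play_rows --steps '[[[0,0,0.5,0],[0,0,1.0,0],[0,0,1.4,0],[0,0,1.4,0]]]'

```text
t: 3.1
tcp_pos: [0.5117, 0.0136, 0.0356]
ee_rot: [0.986, 0.168, 0.0, 0.0]
force: [0.4, 0.0, 0.2]
width: 0.551
```

```bash
python3 look.py 4; python3 ov.py wrist4
```

```text
[ 0.44450506 -0.67255436 -0.09493407] [ 0.06142265 -0.01772325 -0.01071108] 3.25
tcp dock mm [ 0.29377568 14.63324486] z 36.30738825807242
```

View pics/l4.png

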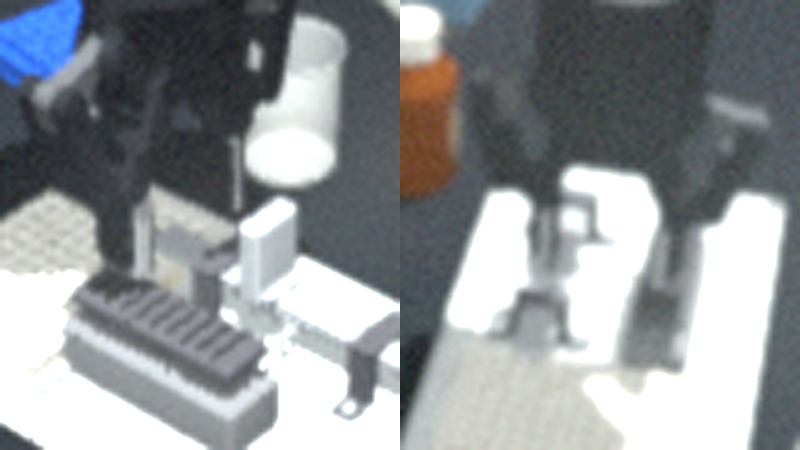

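View pics/o_wrist4.png

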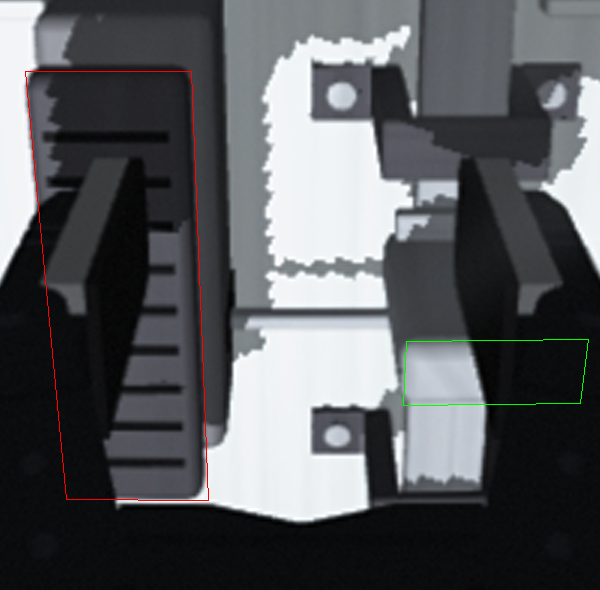

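Call:
play_rows --steps '[[[0,0,0.2,0],[0,0,0.4,0],[0,0,0.4,0]]]'

```text
t: 3.62
tcp_pos: [0.512, 0.0136, 0.0321]
ee_rot: [0.986, 0.168, 0.001, 0.0]
force: [-0.8, -0.5, -0.6]
width: 0.549
```

Call:
play_rows --steps '[[[0,0,0.2,0],[0,0,0.3,0],[0,0,0.3,0]]]'

```text
t: 4.0
tcp_pos: [0.512, 0.0136, 0.029]
ee_rot: [0.986, 0.168, 0.001, 0.0]
force: [0.4, 0.0, -0.1]
width: 0.549
```

Call:
play_rows --steps '[[[0,0,0.2,0],[0,0,0.3,0],[0,0,0.3,0]]]'

```text
t: 4.38
tcp_pos: [0.5121, 0.0135, 0.0263]
ee_rot: [0.986, 0.168, 0.001, 0.0]
force: [-0.8, 1.0, 3.1]
width: 0.549
```

```bash
python3 look.py 5; python3 ov.py wrist5
```

```text
[-1.37478084  0.70197726  3.43166018] [ 0.03305313  0.24306014 -0.014924  ] 4.525
tcp dock mm [ 0.23624281 14.64521981] z 26.298908011586665
```

View pics/l5.png

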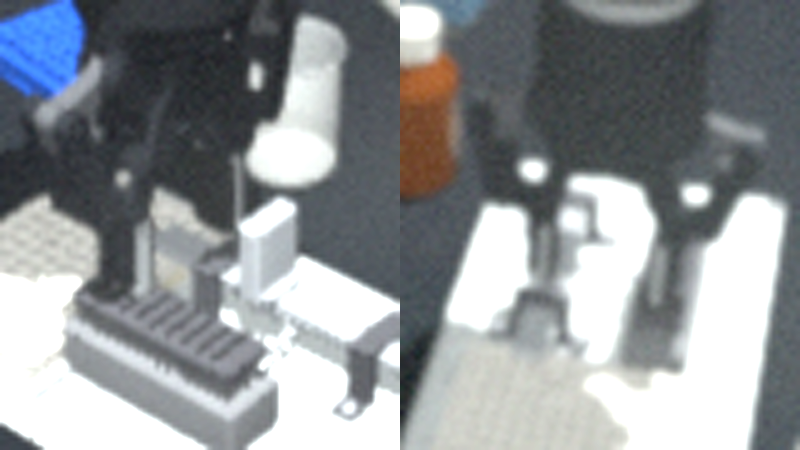

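View pics/o_wrist5.png

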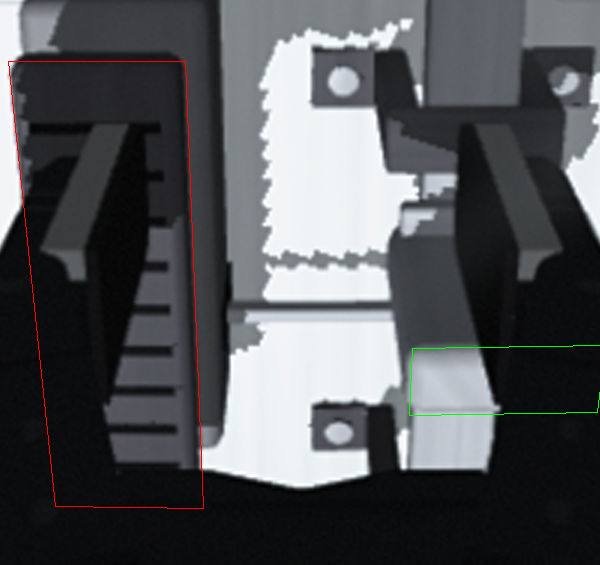

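Call:
play_rows --steps '[[[0,0,0.2,0],[0,0,0.4,0],[0,0,0.6,0],[0,0,0.6,0]]]'

```text
t: 5.03
tcp_pos: [0.5122, 0.0135, 0.0205]
ee_rot: [0.986, 0.168, 0.001, 0.0]
force: [-2.5, 0.3, 6.7]
width: 0.546
```

Call:
play_rows --steps '[[[0,0,0.15,0],[0,0,0.25,0],[0,0,0.25,0]]]'

```text
t: 5.4
tcp_pos: [0.5122, 0.0135, 0.0188]
ee_rot: [0.986, 0.168, 0.0, 0.0]
force: [-2.6, 0.8, 9.6]
width: 0.556
```

Call:
play_rows --steps '[[[0,0,0.1,0],[0,0,0.15,0],[0,0,0.15,0]]]'

```text
t: 5.78
tcp_pos: [0.5121, 0.0136, 0.0187]
ee_rot: [0.986, 0.168, -0.001, 0.0]
force: [-5.1, 0.8, 12.1]
width: 0.551
```

Call:
play_rows --steps '[[[0,0,0.2,0],[0,0.3,0.25,0],[0,0.5,0.25,0],[0,0.5,0.25,0]]]'

```text
t: 6.28
tcp_pos: [0.512, 0.0131, 0.0185]
ee_rot: [0.986, 0.165, -0.003, -0.005]
force: [-9.5, 14.6, 23.1]
width: 0.551
```

```bash
python3 look.py 6; python3 ov.py wrist6
```

```text
[-9.49858196 13.28610985 23.78170775] [ 2.25362799  2.32337749 -0.45011552] 6.425
tcp dock mm [-0.0217618  14.31205462] z 18.49639642369344
```

View pics/l6.png

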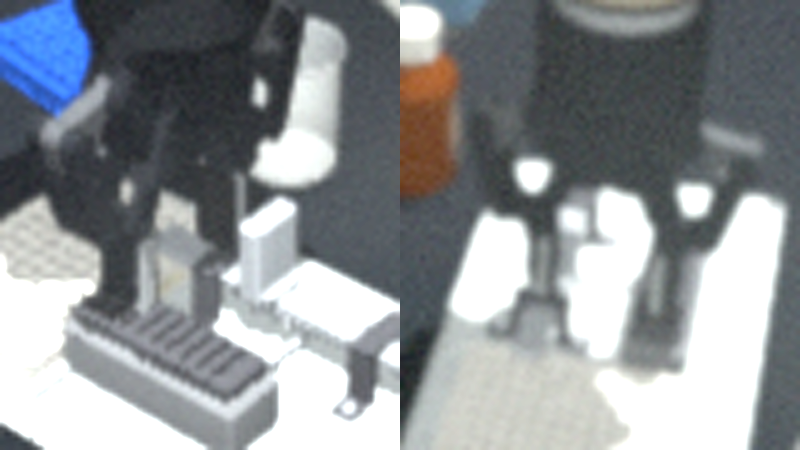

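View pics/o_wrist6.png

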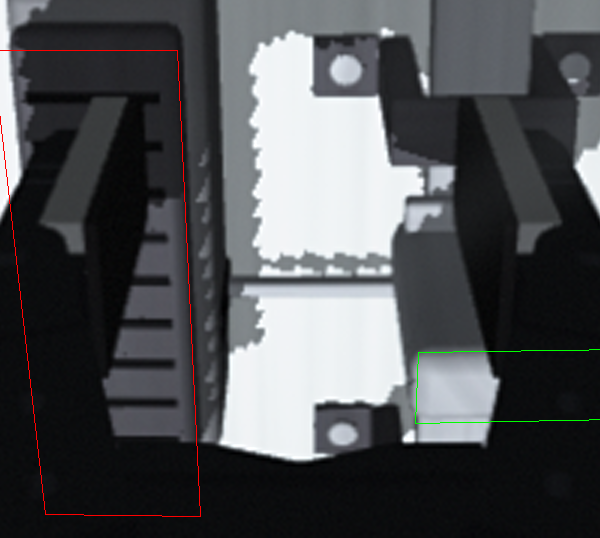

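Call:
play_rows --steps '[[[0,0.2,0.13,0],[0,0.4,0.13,0],[0,0.6,0.13,0],[0,0.8,0.13,0],[0,0.8,0.13,0]]]'

```text
t: 7.05
tcp_pos: [0.5144, 0.0083, 0.0186]
ee_rot: [0.986, 0.164, -0.004, -0.008]
force: [-4.3, 10.0, 13.9]
width: 0.551
```

```bash
python3 look.py 7; python3 ov.py wrist7
```

```text
[-4.57604976  9.78529677 15.28493566] [ 1.46865723  1.09118766 -0.27235639] 7.2
tcp dock mm [0.64821576 8.94900789] z 18.632802359292448
```

View pics/o_wrist7.png

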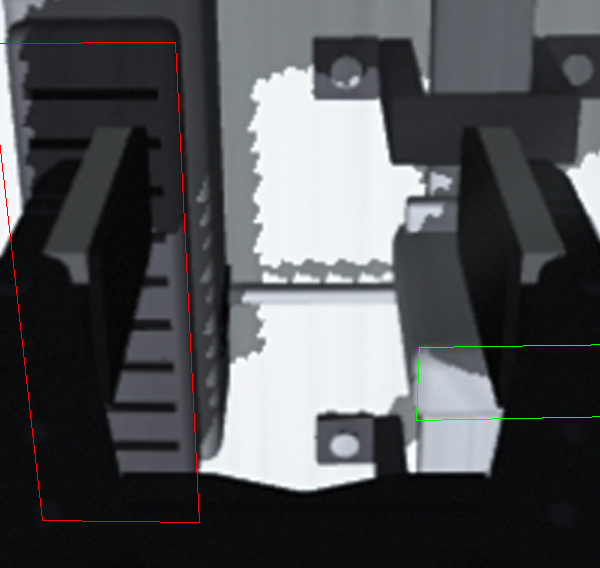

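```bash
python3 - <<'E'
from h import *
from scipy.spatial.transform import Rotation as Ro
st=get_state();A=Ro.from_quat(st['ee_rot']).as_matrix();print(A.round(4),st['force'],st['tcp_pos'])
print(np.arctan2(A[1,0],A[0,0]))
E
```

```text
[[ 0.9461  0.3237 -0.0099]
 [ 0.3238 -0.946   0.0145]
 [-0.0047 -0.0169 -0.9998]] [-4.57604976  9.78529677 15.28493566] [0.5144527  0.00825997 0.0186328 ]
0.32972834760297676
```

Call:
play_rows --steps '[[[0,0.3,0.14,0],[0,0.6,0.13,0],[0,0.9,0.13,0],[0,1.2,0.12,0],[0,1.5,0.12,0],[0,1.8,0.11,0],[0,2.1,0.11,0],[0,2.4,0.1,0],[0,2.7,0.1,0],[0,3.0,0.09,0],[0,3.0,0.09,0]]]'

```text
t: 8.57
tcp_pos: [0.5237, -0.0171, 0.0185]
ee_rot: [0.987, 0.163, -0.005, -0.011]
force: [-5.0, 9.6, 14.6]
width: 0.551
```

```bash
python3 look.py 8; python3 ov.py wrist8;  python3 - <<'E'
from h import *
from scipy.spatial.transform import Rotation as Ro
st=get_state();A=Ro.from_quat(st['ee_rot']).as_matrix();print(A.round(4))
E
```

```text
[-3.98694353  9.91764532 13.91842912] [ 1.56642423  1.13255975 -0.27103718] 8.725
tcp dock mm [  0.92875192 -18.03833647] z 18.519158635259643
[[ 0.947   0.321  -0.0125]
 [ 0.3212 -0.9468  0.0207]
 [-0.0052 -0.0236 -0.9997]]
```

View pics/o_wrist8.png

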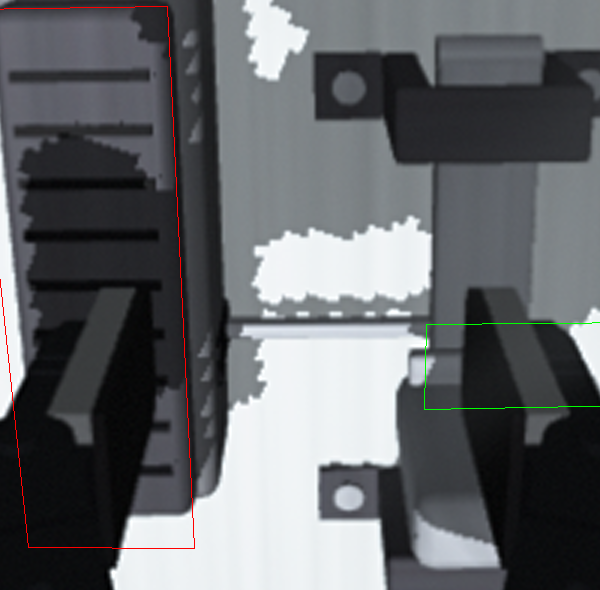

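View pics/l8.png

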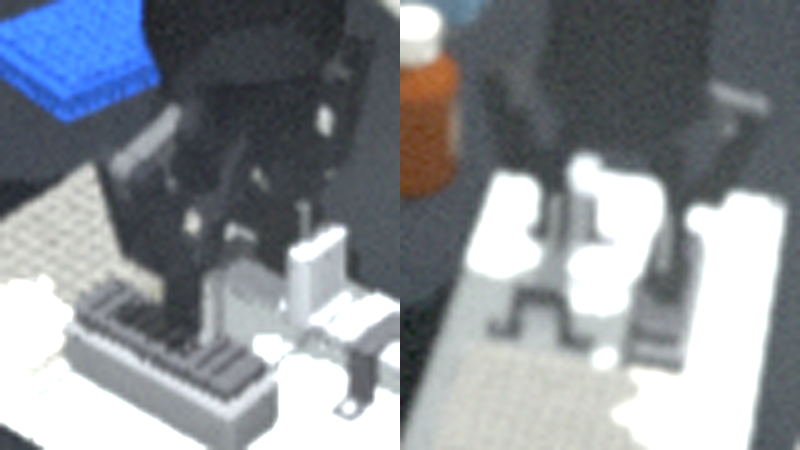

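Call:
play_rows --steps '[[[0,0.3,0.14,0],[0,0.6,0.13,0],[0,0.9,0.12,0],[0,1.2,0.11,0],[0,1.4,0.11,0],[0,1.4,0.11,0]]]'

```text
t: 9.48
tcp_pos: [0.525, -0.021, 0.0185]
ee_rot: [0.987, 0.161, -0.008, -0.021]
force: [-9.8, 29.2, 23.9]
width: 0.554
```

```bash
python3 look.py 9; python3 ov.py wrist9;  python3 - <<'E'
from h import *
from scipy.spatial.transform import Rotation as Ro
st=get_state();A=Ro.from_quat(st['ee_rot']).as_matrix();print(A.round(4))
E
```

```text
[-9.83702606 28.8516371  23.36517845] [4.5656052  1.63349882 0.23754672] 9.625
tcp dock mm [  0.97174493 -22.20645768] z 18.465047875402853
[[ 0.9477  0.3184 -0.022 ]
 [ 0.319  -0.947   0.0384]
 [-0.0086 -0.0434 -0.999 ]]
```

View pics/o_wrist9.png

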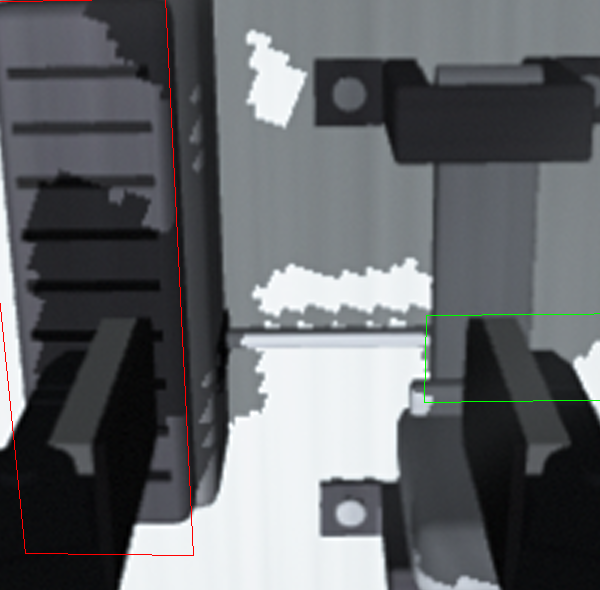

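View pics/l9.png

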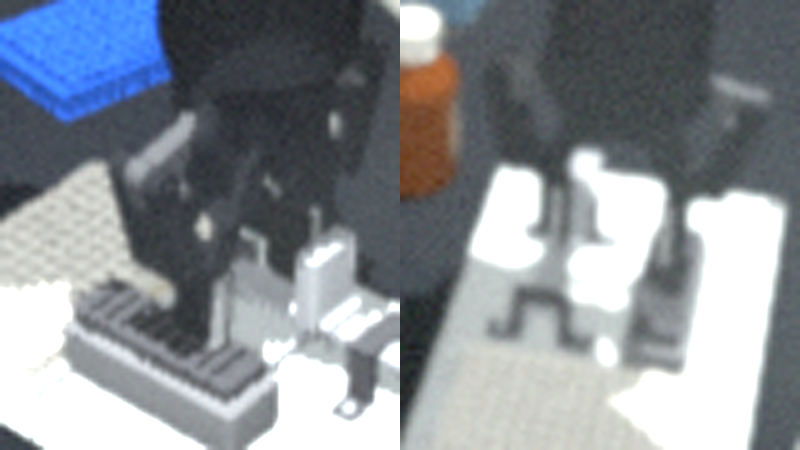

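```bash
python3 - <<'E'
from h import *
C=np.array([.5168,-.0004]);a=.337
R=np.array([[np.cos(a),-np.sin(a)],[np.sin(a),np.cos(a)]])
s=dict(np.load('pics/scene9.npz'));q=proj(s,[[.5168,0,.06]])[0].astype(int)
a4=cv2.imread('pics/scene6.png');a9=cv2.imread('pics/scene9.png')
x,y=q[0]-40,q[1]-50
cv2.imwrite('pics/g.png',np.hstack([cv2.resize(i[y+30:y+75,x+35:x+80],None,fx=8,fy=8,interpolation=cv2.INTER_CUBIC) for i in(a4,a9)]))
# template match of thumb top from frame 6 in 9
g=lambda i:cv2.cvtColor(i,cv2.COLOR_BGR2GRAY)
t=g(a4)[y+38:y+56,x+46:x+62]
r=cv2.matchTemplate(g(a9)[y+30:y+75,x+40:x+80],t,cv2.TM_CCOEFF_NORMED);_,m,_,l=cv2.minMaxLoc(r);
dx,dy=l[0]+40-46,l[1]+30-38;print(m,dx,dy)
p0=onz(s,x+54,y+41,.07);p1=onz(s,x+54+dx,y+41+dy,.07);print(R.T@(p1-p0)[:2]*1000)
E
```

```text
0.8237799406051636 12 6
[ -0.66410966 -31.98860321]
```

View pics/g.png

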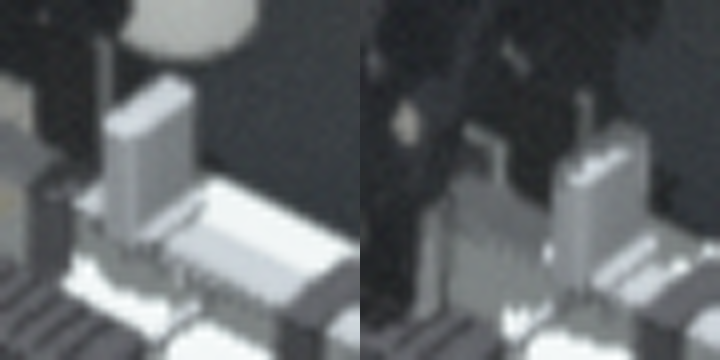

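Call:
play_rows --steps '[[[0,-0.3,0,0],[0,-0.6,0,0],[0,-0.8,0,0],[0,-0.9,-0.5,0],[0,-0.9,-1.2,0],[0,-1.0,-2.5,0],[0,-1.1,-4.5,0],[0,-1.2,-7,0],[0,-1.3,-10,0],[0,-1.3,-12,0],[0,-1.3,-12,0]]]'

```text
t: 11.0
tcp_pos: [0.5245, -0.0133, 0.1407]
ee_rot: [0.987, 0.162, -0.006, -0.02]
force: [-0.4, 0.1, 1.0]
width: 0.549
```

```bash
python3 look.py A; python3 ov.py wristA
```

```text
[-0.41752148 -0.35402405 -0.52894301] [-0.02332261  0.00827216  0.0240148 ] 11.15
tcp dock mm [  1.22746212 -13.74620383] z 137.5351661070587
```

View pics/lA.png

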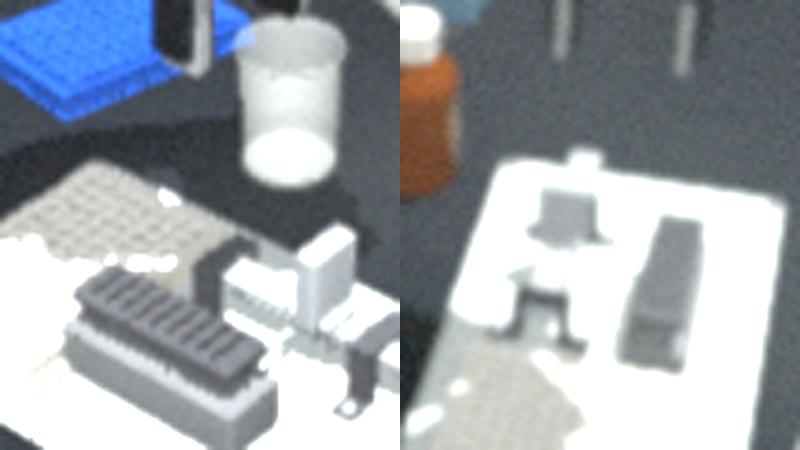

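View pics/o_wristA.png

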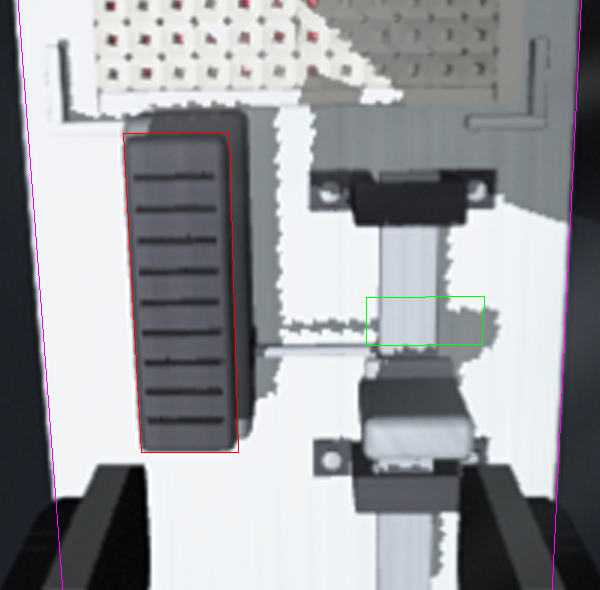

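View pics/sceneA.png

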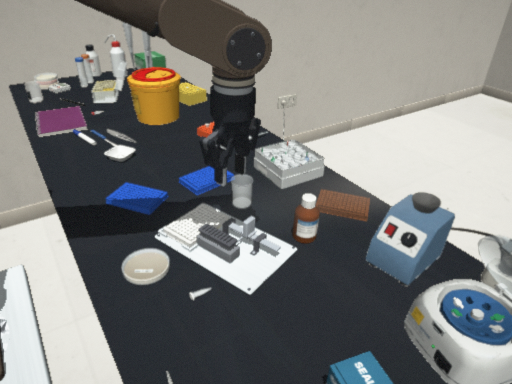

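```bash
python3 -c "
from h import *
print(robot.finish_job(), get_state()['t'])"
```

```text
the job is handed in; nothing more can be done
the job is handed in; nothing more can be done
```

The bolt is fully back and the safety bar has sprung up again. I handed the job in at about 11 s of the 43 s allowed; no verdict was reported.

I pressed the bar to its stop with one fingertip (it stopped at about 12 N). Then I glided along it while the other fingertip pushed the thumb plate back, until the side force rose at the bolt's end stop. After that I backed off and lifted clear.

**Last checks, all from camera pictures:**
- **Bolt:** thumb plate moved about 30 mm in the wrist view and about 32 mm in the scene view; the two agree within measuring error.
- **Safety bar:** back at its 54 mm height in the wrist view.
- **Well plate and bystanders:** I compared these by eye only. The plate lies in its carrier, and the bottle, beaker, dish and tube look unmoved.
- **Arm:** clear of everything, with about 0.5 N left in the force reading, which is noise level.

**What differed from expectation:**
- The partly open fingertips were about 28 mm behind the TCP, more than the 13 mm I had reckoned with. I found the contact by force instead.
- The first sideways push stuck by friction at 23 N of pressing force. I eased it to about 14 N and the finger glided.
- The tool tilted by about 0.04 rad under the side load.
- At the end stop the push rose to about 30 N of side force, with about 24 N of downward press on the bar.

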